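# Lock a sprung belt tensioner at its middle mark

### The arm

A 6-joint arm with a two-finger parallel gripper is mounted at the origin on the work surface. World frame = base frame: x ahead of the robot, y to its left, z up, the work surface at z = 0. Lengths are in mm, angles in rad, forces in N, time in s.
With the tool pointing down it reaches from about 350 to 925 mm from the base axis. Payload 6.4 kg.
Tool frame: the origin (TCP) lies midway between the tips of the shut fingers; the grasp point (between the pads) lies 19 mm behind it; x points along the fingers, z is the direction in which the jaws open and shut, and the axes are right-handed (so a half turn about x gives the same grasp; the last joint's range is limited). The gripper opens to 94 mm and grips with 3 to 60 N. Pads are 16 mm wide; open, the fingers measure 119 mm over their backs; the gripper's body (75 mm by 177 mm) begins 78 mm behind the grasp point.
Start: joints at [-1.439, 0.245, 1.558, -0, 1.339, -0.174], TCP at [195.691, -619.854, 205.455] pointing down, gripper open.
Joint ranges: [-3.13, 3.13], [-1.02, 2.26], [0.13, 2.54], [-0.95, 4.09], [0.21, 2.88], [-2.74, 2.74]. Speed limits (rad/s): [2.57, 2.57, 3.14, 3.14, 3.14, 3.14].

### API

Orientations are given as [roll, pitch, yaw] about the fixed x, y, z axes, in that order (R = Rz(yaw) Ry(pitch) Rx(roll)).
In Python, from bench import bot gives the robot as it stands. Calls block until the motion is done:
- bot.goto(position, orientation): joint-space move of the TCP to a pose.
- bot.movel(position, orientation=None, v=150, threshold=None): straight line of the TCP; orientation=None keeps the orientation; v is the mean speed in mm/s. With threshold (N) it stops when the force on the tool has changed by that much, and returns True; else False.
- bot.goto_joints(angles): joint-space move.
- bot.set_gripper(opening): finger opening in mm; the grip force is fixed at half the most; returns when the fingers have stopped.
- bot.sleep(seconds).
- bot.ik(position, orientation): joint angles nearest the present ones, or None.
- bot.capture(name): name is "side" or "top" or "wrist"; returns a dict with "pixels" (420x560x3 uint8, red, green, blue), "vfov" (degrees; the focal length in pixels is half the picture's height over the tangent of half this angle, whatever the lens; pixels are square), "cx", "cy" (the principal point, pixels), "R" (3x3) and "t" (3): a world point X has camera coordinates R X + t. Camera axes: x right, y down, z forward; pixel columns grow to the right and rows downward; lengths in mm; the calibration is good to about 2 mm. A picture is of the moment at which its call begins. There is no depth.
A pose or a line that the arm cannot do raises bot.PlanningError and nothing moves.
- bot.job_done(): hands the job in, once; it reports no verdict.
Trained networks look in a picture, given as the dict that the camera call returned (one of the last four; its "shot" number tells which), for a name from the list of things; names that differ only in an ending like _2 or _b are one class to them, and where a whole thing is asked for, a point or a joint stands for the part that bears it (a point fixed in the world has none). Each returns a list of dicts, best first, with "conf" (0 to 1); they miss things now and then, are a little off and sometimes report something else, mostly with a low value. They report only what shows in the picture. A call takes as long as a camera call. They do not tell look-alikes from the thing itself.
- bot.look_for(thing, picture): "rect" ([left, top, width, height] in pixels, round what is visible of it).
- bot.place_of(thing, picture): "pixel" ([column, row] in pixels: a listed point, or the origin of a listed thing).
Readings, each from a call of its own:
- bot.read_clock(): time.
- bot.read_joint_pos(): joint angles.
- bot.read_joint_velocities(): joint speeds.
- bot.read_joint_efforts(): joint torques, N m.
- bot.read_position(): TCP position.
- bot.read_ee_rot(): TCP orientation.
- bot.read_ft_force(): force on the tool from outside, world axes, zero at the start.
- bot.read_torque(): the same for the moment, N m.
- bot.read_opening(): finger opening in mm.
Only numpy, scipy, OpenCV 4.12 (cv2) and the standard library are available. Lean on these libraries where they do the work, as an engineer would, in place of code of your own. Each camera call takes 0.05 s, during which the arm holds its last target. There are 200 camera calls.

### The job

The plate shaker's drive tray is open on the bench for a belt change. Take the square-headed lock pin from its stand, put it through the hole in the sprung tensioner arm, and use it to push the arm round against its spring until the pointer stands at the middle one of the three long marks on the scale; from there ease it on, feeling for the lock hole below, which lies within the next two small divisions. Press the pin fully home in it and let go, so that it alone holds the arm there. Do not force anything: a push of 15 N is plenty to seat the pin, and the contact forces of the pin with arm and tray together must stay under 60 N; and leave the other things on the bench where they are.

Things in the scene. Friction and masses are not known exactly. Their poses are not given: they have to be found in the camera images.
- tray: Fixed aluminium plate 280 (its x) x 300 mm (its y), 10 mm thick; origin: centre of its underside, on the bench. Arm pivot at (-100, 0) mm. On it, under the arm, lies a grey lock sector, flat top at z = 30 mm, covering the arm's whole travel at the hole, with three 13.5 mm lock holes right through (20 mm deep, 1 mm chamfer) 110 mm from the pivot, 15 degrees apart.
- pivot (a point): Axis of the arm's pivot, at the arm's underside (z = 32 mm); its post is 58 mm high. The lock sector is clamped by hand, so each lock hole lies 1 to 8 degrees (0.02 to 0.14 rad, unmeasured) past its long mark and must be felt for. Pulleys (tops 44 mm) stand near the tray's sides at (-60, 112) mm, radius 32, and (-55, -115) mm, radius 18, in the tray's frame.
- scale_mid (a point): Inner end of the middle long mark, in the tray's frame at (96, 0) mm, z = 33 mm. The white scale is an arc about the pivot, with black marks every 5 degrees of arm travel from 0 to 55: short ones, and three longer, thicker ones at 15, 30 and 45 degrees.
- tensioner (a joint): Angle of the flat steel arm about its upright pivot, rad: 0 at rest at its stop, where it points 30 degrees clockwise (from above) of the tray's +x; grows counter-clockwise, at most 0.96. Long marks: 0.262, 0.524, 0.785. A spring pushes it back to 0: at the hole about 3.6 N at rest, 7.5 N at the middle mark, 9.3 N at the third; it springs back when let go.
- pointer (a point): Tip of the thin dark pointer at the arm's end, on its centreline 196 mm from the pivot, z = 38 mm; it runs along the scale's inner edge. The arm carries a white roller, radius 18 mm, 158 mm from the pivot, top at z = 57 mm.
- pin_hole (a point): Centre of the arm's pin hole, at the arm's top (z = 44 mm). The hole is 13.5 mm in diameter, 1.5 mm chamfer, right through the arm, 110 mm from the pivot on its centreline. The arm is 12 mm thick (z = 32 to 44 mm), 36 mm wide. At rest the hole lies at (-4.7, -55) mm in the tray's frame, over the solid sector.
- lock_pin: Loose pin, about 70 g, standing in the stand: steel shank 12 mm thick, 32 mm long with a 1.5 mm tapered nose, a collar 24 mm wide and 4 mm thick, a black square grip 20 x 20 x 32 mm (68 mm over all). Origin: centre of the tip's end; z up along the pin, x and y square to the grip's faces; grip centre 52 mm above the origin. In the stand the tip is 13 mm above the bench; fully home it is 12 mm.
- pin_tip (a point): The lock pin's tip, the same point as its origin. In the arm's hole under the spring's side load the pin drags: some 5 to 10 N of push is needed just to move it down, more than that when it stands on the sector.
- stand: Fixed grey block 60 mm (x) by 160 mm (y), 45 mm high, with two holes through its top at (0, -42) and (0, 42) mm, 14.5 mm in diameter; origin at the centre of its underside. One holds the lock pin, the other the round pin; which is which varies.
- round_pin: Bystander: a thinner pin (8 mm shank) with a round black knob 22 mm in diameter, 24 mm tall, in the stand's other hole, knob top 72 mm above the bench. Not needed.
- screwdriver: Bystander: screwdriver with a black handle lying left of the tray.
- spanner: Bystander: spanner lying beyond the tray.
- spare_roller: Bystander: white spare roller, 36 mm in diameter, 14 mm high, lying flat beside the tray.
- parts_dish: Bystander: open white dish 120 x 90 x 30 mm.
- spray_bottle: Bystander: white bottle, 60 mm in diameter and 160 mm high, left of the tray.
- tube_rack: Bystander: grey rack with tubes, 100 x 200 mm, 47 mm high, left of the tray.
- tip_box: Bystander: white box 80 x 120 x 70 mm, right of the tray.
Not all that is in view belongs to the job. Leave any green look-alike of the stand alone. What is shaped like the lock_pin but green is not meant.

How it is judged:
By the outcome, as a careful person would: the job done as asked, in the order asked, and still so for the second after the job is handed in, with the robot touching nothing.
It also fails if it takes over 61 s, if anything falls off the work surface, if the arm or the gripper's body presses on something with over 40 N, if the wrist force passes 120 N, or if a joint passes its speed limit or range.

## Working session

There is one attempt and no reset: what is moved stays moved. The work goes in short steps, each a Python script; the robot and the scene stay as the last script left them, time stands still between calls to the robot, and variables do not carry over. Pictures are saved under pics/ and viewed, about 8 in all and at most 12, crops included, and the job is handed in when it is done.

```bash
mkdir -p pics; ls
cat > h.py <<'E'
from bench import bot
import numpy as np, cv2
def save(p,name,crop=None,s=1):
    im=p["pixels"][:,:,::-1]
    if crop: x,y,w,h=crop; im=im[y:y+h,x:x+w]
    cv2.imwrite("pics/"+name,cv2.resize(im,None,fx=s,fy=s,interpolation=cv2.INTER_CUBIC))
def ray(p,px):
    f=p["pixels"].shape[0]/2/np.tan(np.radians(p["vfov"])/2)
    R=np.array(p["R"]);t=np.array(p["t"])
    d=R.T@np.array([(px[0]-p["cx"])/f,(px[1]-p["cy"])/f,1]); return -R.T@t,d
def at(p,px,z):
    c,d=ray(p,px); return c+d*(z-c[2])/d[2]
def proj(p,X):
    f=p["pixels"].shape[0]/2/np.tan(np.radians(p["vfov"])/2)
    c=np.array(p["R"])@np.array(X,float)+np.array(p["t"]); return [f*c[0]/c[2]+p["cx"],f*c[1]/c[2]+p["cy"]]
E
python3 - <<'E'
from h import *
np.set_printoptions(precision=1,suppress=True)
Z=dict(tray=0,pivot=32,scale_mid=33,pointer=38,pin_hole=44,lock_pin=13,round_pin=13,stand=0)
print(bot.read_ee_rot(),bot.read_clock())
for n in("top","side"):
    p=bot.capture(n); save(p,n+"0.png",s=1.4)
    print(n,p["vfov"],-np.array(p["R"]).T@np.array(p["t"]))
    for k,z in Z.items():
        for r in bot.place_of(k,p)[:3]: print(k,r["pixel"],r["conf"],at(p,r["pixel"],z))
    for k in("lock_pin","round_pin","stand","tray"):
        for r in bot.look_for(k,p)[:3]: print(k,r)
E
```

```text
pics
[3.  1.6 1.7] 0.0
top 44.92994537293188 [ 469.4    0.9 1556.4]
tray [282.6, 201.3] 0.8 [574.4  -5.6   0. ]
pivot [285.4, 232.4] 0.67 [478.9 -15.3  32. ]
pivot [283.7, 167.3] 0.36 [675.1  -7.3  32. ]
scale_mid [282.8, 167.2] 0.98 [675.2  -4.5  33. ]
pin_hole [302.0, 199.6] 0.61 [577.4 -63.3  44. ]
pin_hole [136.1, 204.7] 0.56 [554.6 430.4  44. ]
lock_pin [167.9, 180.0] 0.61 [633.2 344.7  13. ]
lock_pin [379.8, 203.4] 0.55 [ 571.7 -302.    13. ]
lock_pin [406.2, 232.5] 0.54 [ 484.2 -383.    13. ]
round_pin [373.8, 232.2] 0.5 [ 483.7 -284.3   13. ]
stand [389.8, 236.0] 0.57 [ 472.9 -335.9    0. ]
stand [284.8, 200.2] 0.45 [577.9 -12.3   0. ]
lock_pin {'rect': [374.3, 137.0, 44.0, 32.5], 'conf': 0.5}
lock_pin {'rect': [379.5, 198.0, 10.7, 9.1], 'conf': 0.38}
round_pin {'rect': [373.8, 229.2, 10.1, 12.3], 'conf': 0.63}
round_pin {'rect': [280.7, 178.9, 36.0, 49.4], 'conf': 0.34}
stand {'rect': [360.5, 227.7, 56.7, 20.9], 'conf': 0.94}
stand {'rect': [373.4, 279.0, 60.5, 29.7], 'conf': 0.68}
tray {'rect': [232.3, 154.3, 102.9, 92.1], 'conf': 0.95}
tray {'rect': [114.9, 190.0, 31.8, 20.9], 'conf': 0.4}
side 50.71607229927899 [  59.5 -909.9  695. ]
pin_hole [393.4, 240.9] 0.22 [ 728.  -220.5   44. ]
lock_pin [343.1, 325.6] 0.63 [ 471.  -377.8   13. ]
lock_pin [360.6, 296.6] 0.49 [ 555.1 -323.1   13. ]
round_pin [326.1, 296.7] 0.62 [ 486.8 -287.1   13. ]
stand [269.4, 359.2] 0.95 [ 302.3 -374.1   -0. ]
stand [332.8, 315.8] 0.7 [ 475.3 -333.3    0. ]
lock_pin {'rect': [336.7, 294.3, 15.4, 28.6], 'conf': 0.79}
lock_pin {'rect': [356.7, 271.2, 11.2, 28.6], 'conf': 0.53}
lock_pin {'rect': [368.9, 302.5, 76.4, 57.7], 'conf': 0.52}
stand {'rect': [251.1, 354.8, 57.7, 40.6], 'conf': 0.94}
stand {'rect': [305.5, 276.6, 58.1, 73.3], 'conf': 0.86}
tray {'rect': [310.8, 223.0, 61.7, 39.6], 'conf': 0.8}
```

View pics/top0.png

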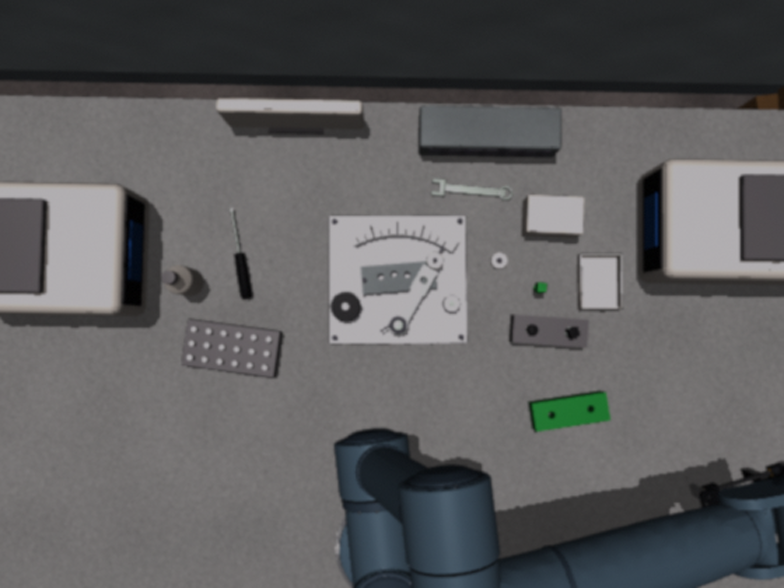

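View pics/side0.png

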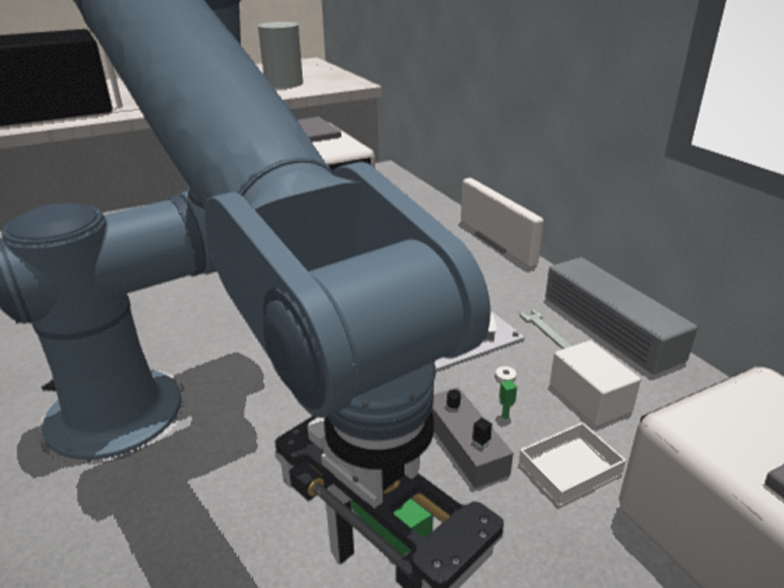

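Top: stand at (550,332), square lock pin in its right hole (572,333), round pin left (532,329), green look-alikes of the pin (541,288) and stand (570,410). The tensioner pivot is at (398,325) and its roller at (435,260). The side view agrees. Next I look from the wrist.

```bash
cat >> h.py <<'E'
from scipy.spatial.transform import Rotation as Ro
def ori(a):
    """tool down, jaws along world angle a"""
    x=np.array([0,0,-1.]); z=np.array([np.cos(a),np.sin(a),0]); y=np.cross(z,x)
    return Ro.from_matrix(np.c_[x,y,z]).as_euler('xyz')
def best(pos,a):
    """of the two equal grasps take the one nearer in joint space"""
    q0=np.array(bot.read_joint_pos()); c=[]
    for s in(a,a+np.pi):
        q=bot.ik(pos,ori(s))
        if q is not None: c.append((np.abs(np.array(q)-q0).max(),s))
    return min(c)[1]
np.set_printoptions(precision=2,suppress=True)
E
python3 - <<'E'
from h import *
print(Ro.from_euler('xyz',bot.read_ee_rot()).as_matrix())
a=best([477,-340,230],0); print(a)
bot.goto([477,-340,230],ori(a)); print(bot.read_clock(),bot.read_joint_pos())
p=bot.capture("wrist"); save(p,"w1.png",s=1.4); print(p["vfov"],-np.array(p["R"]).T@np.array(p["t"]),np.array(p["R"]))
for k,z in dict(lock_pin=13,round_pin=13,stand=0).items():
    for r in bot.place_of(k,p)[:3]: print(k,r["pixel"],r["conf"],at(p,r["pixel"],z))
    for r in bot.look_for(k,p)[:3]: print(k,r)
E
```

```text
[[ 0.    0.95  0.3 ]
 [-0.    0.3  -0.95]
 [-1.    0.    0.  ]]
0
2.775 [-0.81  0.08  1.7  -0.    1.36 -0.81]
64.7024615597211 [ 476.53 -257.    410.93] [[ 1.   -0.    0.  ]
 [-0.   -0.96  0.29]
 [-0.   -0.29 -0.96]]
lock_pin [280.9, 177.6] 0.71 [ 476.25 -334.85   13.  ]
lock_pin [352.6, 158.0] 0.7 [ 562.06 -311.18   13.  ]
lock_pin [272.1, 215.6] 0.58 [ 465.11 -383.36   13.  ]
lock_pin {'rect': [264.4, 213.7, 24.9, 30.9], 'conf': 0.95}
lock_pin {'rect': [348.4, 155.3, 29.0, 21.8], 'conf': 0.77}
round_pin [283.3, 145.6] 0.93 [ 479.14 -296.45   13.  ]
round_pin [279.6, 178.3] 0.16 [ 474.67 -335.71   13.  ]
round_pin {'rect': [272.4, 135.5, 19.0, 25.2], 'conf': 0.59}
stand [279.2, 176.1] 0.96 [ 474.11 -335.48    0.  ]
stand [144.2, 214.9] 0.58 [ 298.54 -386.34    0.  ]
stand {'rect': [84.1, 152.3, 94.3, 133.7], 'conf': 0.88}
stand {'rect': [253.3, 108.6, 57.5, 142.3], 'conf': 0.75}<stdin>:3: UserWarning: Gimbal lock detected. Setting third angle to zero since it is not possible to uniquely determine all angles.
<sys>:0: UserWarning: Gimbal lock detected. Setting third angle to zero since it is not possible to uniquely determine all angles.
```

View pics/w1.png

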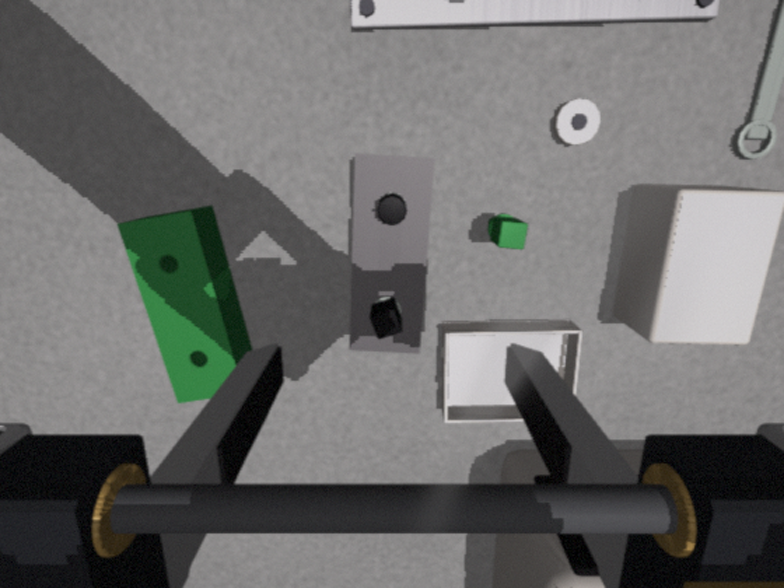

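The wrist view shows the stand with the square lock pin at (386,317), grip slightly turned, and the round pin at (391,209). I go closer for the grip angle.

```bash
python3 - 2>/dev/null <<'E'
from h import *
bot.goto([470,-378,160],ori(0)); print(bot.read_clock())
p=bot.capture("wrist"); np.save("p2.npy",p,allow_pickle=True)
u,v=np.array(proj(p,[470,-378,70])).astype(int); print(u,v)
save(p,"w2.png",(u-60,v-60,120,120),5)
for k in("lock_pin","pin_tip"):
    for r in bot.place_of(k,p)[:3]: print(k,r["pixel"],r["conf"],at(p,r["pixel"],13))
for r in bot.look_for("lock_pin",p)[:3]: print(r)
E
```

```text
3.5417
281 213
lock_pin [280.9, 198.1] 0.76 [ 469.28 -378.84   13.  ]
lock_pin [376.4, 132.5] 0.63 [ 561.36 -313.61   13.  ]
pin_tip [372.4, 131.6] 0.64 [ 557.44 -312.76   13.  ]
{'rect': [373.2, 123.3, 36.2, 22.1], 'conf': 0.7}
```

View pics/w2.png

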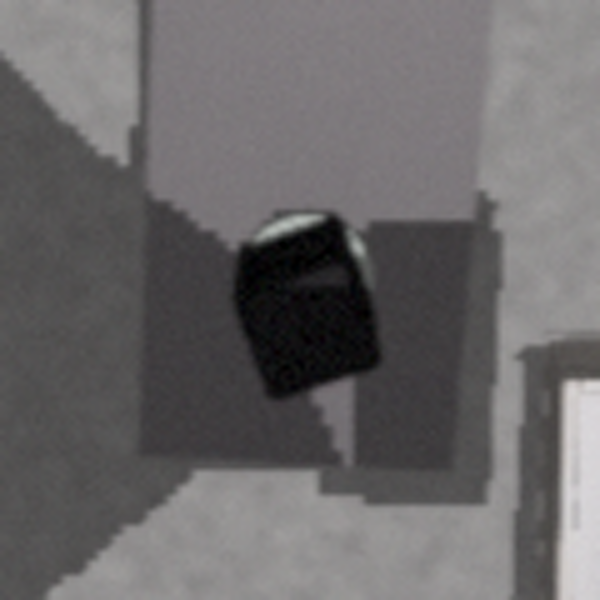

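```bash
python3 - 2>/dev/null <<'E'
from h import *
from scipy.optimize import minimize
p=np.load("p2.npy",allow_pickle=True).item()
g=p["pixels"].max(2); m=np.zeros(g.shape,np.uint8)
m[153:273,221:341]=(g[153:273,221:341]<38)
n,l,s,_=cv2.connectedComponentsWithStats(m); i=1+s[1:,4].argmax(); m=(l==i).astype(np.uint8); m=cv2.morphologyEx(m,cv2.MORPH_CLOSE,np.ones((5,5))); print(s[i])
def hull(x,y,a,S=8):
    pts=[proj(p,[x+np.cos(a)*i-np.sin(a)*j,y+np.sin(a)*i+np.cos(a)*j,z]) for i in(-10,10) for j in(-10,10) for z in(49,81)]
    return cv2.convexHull((np.array(pts)*1).astype(np.float32))
def cost(q):
    h=hull(*q[:2],q[2]/20); r=np.zeros((960,960),np.uint8)
    cv2.fillPoly(r,[np.int32(((h-[[221,153]])*8+4))],1)
    M=cv2.resize(m[153:273,221:341],(960,960),interpolation=cv2.INTER_LINEAR)
    return 1-(r&M).sum()/(r|M).sum()
for a0 in(.1,.3,.5):
    o=minimize(cost,[469,-379,a0*20],method="Nelder-Mead",options=dict(initial_simplex=[[469,-379,a0*20],[472,-379,a0*20],[469,-376,a0*20],[469,-379,a0*20+3]]))
    print(o.x[:2],o.x[2]/20,o.fun)
# stand from hole line
E
```

```text
[268 197  29  36 728]
[ 470.3  -379.27] 0.2789638117292935 0.10907016543069026
[ 470.24 -379.35] 0.2717744336519642 0.1090192644483362
[ 470.12 -379.56] 0.28925430723451084 0.11165904823321893
```

```bash
python3 - 2>/dev/null <<'E'
from h import *
a=best([470.2,-379.4,110],.28); print(a)
bot.goto([470.2,-379.4,110],ori(a))
print(bot.movel([470.2,-379.4,50],v=120,threshold=8),bot.read_position(),bot.read_ft_force())
bot.set_gripper(10); print(bot.read_opening(),bot.read_ft_force(),bot.read_clock())
print(bot.movel([470.2,-379.4,130],v=120,threshold=15),bot.read_opening(),bot.read_ft_force())
P=[560,-30,150]
for a in(0,np.pi/3,-2*np.pi/3,np.pi/2,-np.pi/2): print(a,bot.ik(P,ori(a)))
a=np.pi/2
bot.goto([540,-100,150],ori(0)); print(bot.read_clock())
p=bot.capture("wrist"); np.save("p3.npy",p,allow_pickle=True); save(p,"w3.png",s=1.4)
Z=dict(tray=0,pivot=32,scale_mid=33,pointer=38,pin_hole=44,pin_tip=113)
for k,z in Z.items():
    for r in bot.place_of(k,p)[:2]: print(k,r["pixel"],r["conf"],at(p,r["pixel"],z))
E
```

```text
0.28
False [ 470.74 -380.02   50.97] [ 0.91 -0.49  0.86]
20.07356932481438 [0.83 0.4  0.55] 5.8917
False 20.139764001278905 [-0.63 -0.36 -1.59]
0 [-0.26  0.1   1.83  0.    1.21 -0.26]
1.0471975511965976 [-0.26  0.1   1.83  0.    1.21 -1.3 ]
-2.0943951023931953 [-0.26  0.1   1.83  0.    1.21  1.84]
1.5707963267948966 [-0.26  0.1   1.83  0.    1.21 -1.83]
-1.5707963267948966 [-0.26  0.1   1.83  0.    1.21  1.32]
7.8167
tray [321.7, 104.7] 0.84 [578.31 -11.27   0.  ]
pivot [210.7, 107.4] 0.56 [479.18 -14.03  32.  ]
scale_mid [438.9, 98.1] 0.91 [673.96  -6.48  33.  ]
scale_mid [208.8, 107.7] 0.39 [477.74 -14.28  33.  ]
pointer [402.9, 211.7] 0.94 [ 652.13 -105.97   38.  ]
pin_hole [321.7, 165.9] 0.94 [574.97 -62.6   44.  ]
pin_tip [300.1, 370.3] 0.81 [ 555.01 -216.09  113.  ]
pin_tip [280.5, 234.1] 0.64 [539.34 -99.54 113.  ]
```

View pics/w3.png

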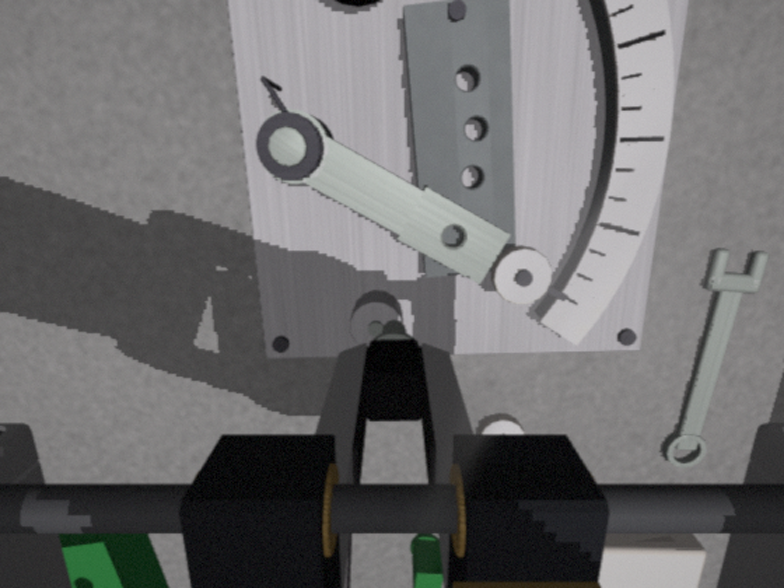

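Pin held at native (280,234). Pin hole is at (453,236) in the view, and the sector's three lock holes show at (472,177), (475,128) and (466,79). I take a closer look with the tip beside the hole.

```bash
python3 - 2>/dev/null <<'E'
from h import *
p=np.load("p3.npy",allow_pickle=True).item()
piv=np.array([479.1,-14.5]);
for u,v in((472,177),(475,128),(466,79)):
    X=at(p,[u/1.4,v/1.4],30)[:2]; d=X-piv; print("lock",X,np.hypot(*d),np.arctan2(d[1],d[0]))
a=-2*np.pi/3+.045
bot.goto([540.5,-45.6,102],ori(a)); print(bot.read_clock(),bot.read_position())
p=bot.capture("wrist"); np.save("p4.npy",p,allow_pickle=True)
Z=dict(tray=0,pivot=32,scale_mid=33,pointer=38,pin_hole=44,pin_tip=65)
for k,z in Z.items():
    for r in bot.place_of(k,p)[:2]: print(k,r["pixel"],r["conf"],at(p,r["pixel"],z))
save(p,"w4.png",s=1.4)
E
```

```text
lock [589.05 -29.99] 111.03082117538843 -0.13996124085306938
lock [589.46  -0.97] 111.18583273655264 0.12195187881294958
lock [582.73  26.42] 111.41912118325556 0.3760862230925338
10.025 [540.6  -45.69 102.11]
tray [222.3, 192.0] 0.89 [578.66  -8.04   0.  ]
tray [450.8, 3.5] 0.5 [ 625.39 -233.92    0.  ]
scale_mid [141.8, 84.7] 0.91 [676.38  -5.73  33.  ]
pointer [283.7, 43.7] 0.78 [ 652.87 -106.41   38.  ]
pin_hole [276.9, 170.3] 0.71 [580.04 -63.29  44.  ]
pin_tip [281.0, 232.7] 0.7 [542.76 -47.32  65.  ]
```

View pics/w4.png

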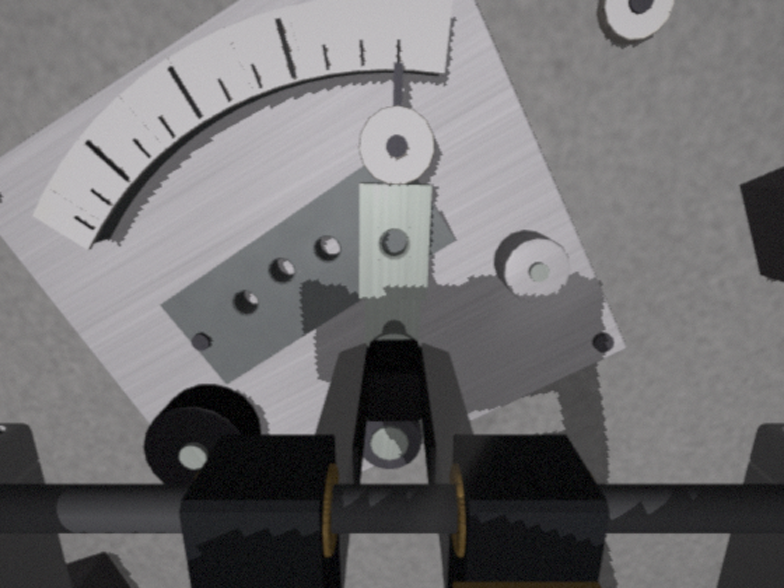

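```bash
python3 - 2>/dev/null <<'E'
from h import *
p=np.load("p4.npy",allow_pickle=True).item()
save(p,"w4c.png",(232,140,100,120),5)
for c in((281.8,173.5),(281.8,172),(278.6,316.4)): print(c,at(p,c,44),at(p,c,58))
print(at(p,(397/1.4,146/1.4),57), at(p,(398.5/1.4,64/1.4),38))
q=np.load("p3.npy",allow_pickle=True).item()
print("p3 hole",at(q,(453/1.4,236/1.4),44),"post",at(q,(289/1.4,146/1.4),58),"roller",at(q,(523/1.4,276/1.4),57))
for u,v in((327,247),(282,269),(245,301)): print(at(p,(u/1.4,v/1.4),30))
E
```

```text
(281.8, 173.5) [576.31 -65.37  44.  ] [578.57 -66.49  58.  ]
(281.8, 172) [577.29 -65.88  44.  ] [579.49 -66.97  58.  ]
(278.6, 316.4) [470.91  -7.87  44.  ] [479.34 -12.36  58.  ]
[618.22 -88.29  57.  ] [ 651.49 -106.41   38.  ]
p3 hole [576.68 -64.94  44.  ] post [481.26 -11.94  58.  ] roller [618.49 -87.22  57.  ]
[589.17 -30.1   30.  ]
[589.92  -1.56  30.  ]
[583.58  26.97  30.  ]
```

View pics/w4c.png

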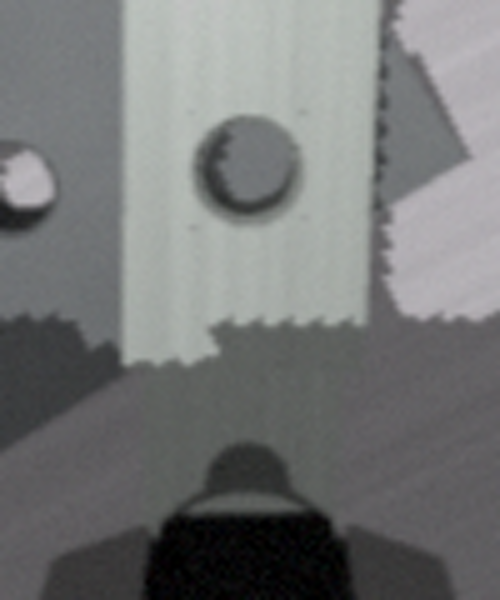

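```bash
python3 - 2>/dev/null <<'E'
from h import *
p=np.load("p4.npy",allow_pickle=True).item()
u=np.array([.878,-.479]); X=at(p,(281.6,228.6),65)[:2]-4.5*u; print("tip",X, X-[540.6,-45.7])
off=np.clip(X-[540.6,-45.7],-1,1); h=np.array([576.5,-65.2])-off*.5
a=-0.4995-np.pi/2
print(bot.read_ft_force())
bot.movel([*h,95],ori(a),v=100); bot.sleep(.2); f0=np.array(bot.read_ft_force()); print(bot.read_position(),f0)
print(bot.movel([*h,71],v=30,threshold=9),bot.read_position(),bot.read_ft_force()-f0)
bot.sleep(.2);print(bot.read_position(),bot.read_ft_force()-f0,bot.read_torque(),bot.read_opening(),bot.read_clock())
E
```

```text
tip [541.32 -46.93] [ 0.72 -1.23]
[ 0.28  0.03 -0.74]
[575.75 -64.41  95.04] [-0.08 -0.02 -0.89]
False [575.94 -64.54  70.9 ] [-1.25  0.55  0.53]
[575.99 -64.55  70.97] [-1.77 -0.04 -1.  ] [0.3  0.19 0.02] 20.41505985151367 12.2833
```

```bash
cat >> h.py <<'E'
PIV=np.array([480,-12.5]); r0=109.2; PH0=-0.4967
def pose(t,z): 
    ph=PH0+t; return [*(PIV+r0*np.array([np.cos(ph),np.sin(ph)])),z],ori(-0.4995-np.pi/2+t)
E
python3 - 2>/dev/null <<'E'
from h import *
f0=np.array([-.08,-.02,-.89])
for t in np.linspace(0,.524,7)[1:]:
    s=bot.movel(*pose(t,71),v=50,threshold=20); f=bot.read_ft_force()-f0; print(t,s,f,bot.read_opening())
    if s or np.linalg.norm(f)>25: break
bot.sleep(.2); print(bot.read_position(),pose(t,71)[0],bot.read_ft_force()-f0,bot.read_torque(),bot.read_clock())
p=bot.capture("wrist"); np.save("p5.npy",p,allow_pickle=True); save(p,"w5.png",s=1.4)
for k,z in dict(scale_mid=33,pointer=38).items():
    for r in bot.place_of(k,p)[:2]: print(k,r["pixel"],r["conf"],at(p,r["pixel"],z))
E
```

```text
0.08733333333333333 False [-2.86 -2.4   0.93] 20.165147254001614
0.17466666666666666 False [-2.51 -3.81 -0.08] 20.04342172834623
0.262 False [-2.3  -4.47  0.66] 19.842754497338447
0.34933333333333333 False [-2.39 -4.81 -0.14] 19.60965105817851
0.43666666666666665 False [-1.32 -5.96 -0.64] 19.497925232452864
0.524 False [-1.36 -7.02 -1.96] 19.961232361410243
[589.43 -10.88  71.05] [np.float64(589.1593096932675), np.float64(-9.519210290990417), 71] [-1.2  -6.8  -1.37] [-1.59  0.31  0.05] 14.5333
scale_mid [278.3, 105.2] 0.7 [677.01  -7.79  33.  ]
pointer [286.3, 105.9] 0.96 [676.62 -12.75  38.  ]
```

View pics/w5.png

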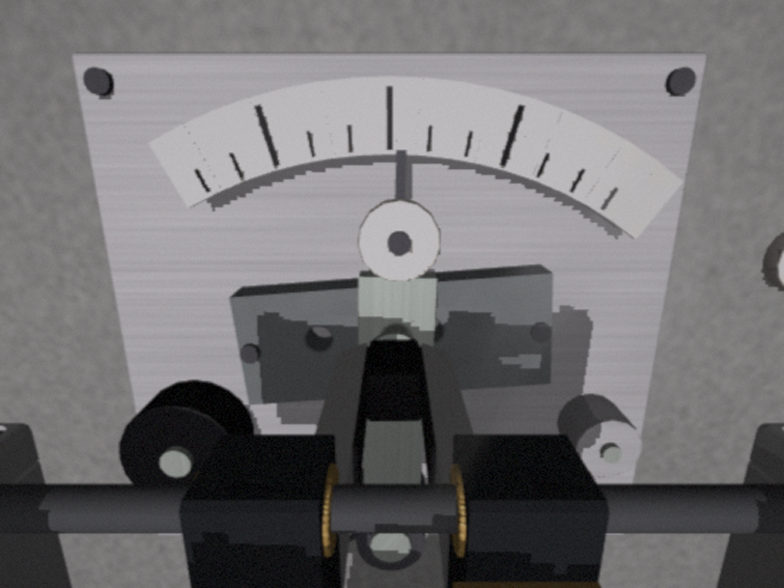

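The pointer at (402,150) is about 12 px (1.5°) short of the middle mark at (389,150), owing to arm compliance and hole play. I move on to the mark, check it, then feel on from there.

```bash
python3 - 2>/dev/null <<'E'
from h import *
f0=np.array([-.08,-.02,-.89])
bot.movel(*pose(.551,71),v=30,threshold=15); bot.sleep(.3)
p=bot.capture("wrist"); save(p,"w6.png",(180,50,200,120),3)
for k,z in dict(scale_mid=33,pointer=38).items():
    for r in bot.place_of(k,p)[:1]: print(k,r["conf"],at(p,r["pixel"],z))
def press(t,z1):
    s=bot.movel(pose(t,z1)[0],None,v=15,threshold=15); z=bot.read_position()[2]; f=bot.read_ft_force()-f0
    print(round(t,3),s,round(z,2),f,round(bot.read_opening(),2),bot.read_clock()); return s,z,f
s,z,f=press(.551,64.5)
E
```

```text
scale_mid 0.6 [676.29  -5.07  33.  ]
pointer 0.92 [675.43  -8.3   38.  ]
0.551 True 66.87 [-1.03 -2.91  4.69] 19.86 15.8083
```

View pics/w6.png

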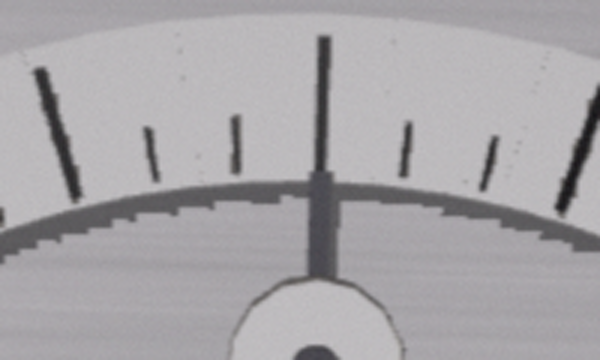

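The pointer stands on the middle mark (320 vs 321), and the tip touches the sector at TCP z 66.9. Now I feel on in small steps.

```bash
python3 - 2>/dev/null <<'E'
from h import *
f0=np.array([-.08,-.02,-.89])
def press(t,z1,v=15,th=15):
    s=bot.movel(pose(t,z1)[0],None,v=v,threshold=th); z=bot.read_position()[2]; f=bot.read_ft_force()-f0
    print(round(t,3),s,round(z,2),f,round(bot.read_opening(),2),round(bot.read_clock(),1)); return s,z,f
for t in np.r_[.571,.588,np.arange(.6,.70,.009)]:
    b=bot.movel(*pose(t,67.6),v=20,threshold=25)
    if b: print("blocked",t,bot.read_ft_force()-f0)
    s,z,f=press(t,63)
    if z<64.8: print("FOUND",t); break
    if bot.read_clock()>40: break
bot.sleep(.2); print(bot.read_position(),pose(t,0)[0],bot.read_ft_force()-f0)
E
```

```text
0.571 True 66.86 [-0.88 -4.07  4.33] 19.92 16.5
0.588 True 66.7 [-0.44 -3.63  4.44] 20.03 17.1
0.6 True 65.83 [-0.32 -1.    4.56] 19.8 17.7
0.609 False 63.79 [-2.13 -7.06  6.32] 20.3 18.5
FOUND 0.609
[588.77  -1.47  63.72] [np.float64(588.5121469149533), np.float64(-0.26259946281045643), 0] [-2.13 -7.37  5.71]
```

```bash
python3 - 2>/dev/null <<'E'
from h import *
f0=np.array([-.08,-.02,-.89])
xy=pose(.612,0)[0][:2]
for z1 in (58,53,49.5,47):
    s=bot.movel([*xy,z1],None,v=15,threshold=15); f=bot.read_ft_force()-f0
    print(z1,s,bot.read_position(),f,bot.read_torque(),round(bot.read_opening(),2),round(bot.read_clock(),1))
    if s: break
bot.sleep(.2); print(bot.read_position(),bot.read_ft_force()-f0)
E
```

```text
58 False [588.73  -1.34  58.64] [-1.18 -7.19  5.68] [-1.42  0.46  0.02] 19.59 19.2
53 False [588.74  -1.32  53.59] [-1.91 -6.75  4.93] [-1.44  0.46  0.01] 19.62 19.7
49.5 False [588.75  -1.34  50.08] [-1.96 -7.1   5.13] [-1.43  0.44  0.01] 20.21 20.1
47 True [588.84  -1.54  48.89] [-1.04 -0.24  5.25] [-0.12  0.22 -0.01] 19.75 20.3
[588.81  -1.59  48.84] [-0.52  0.09  5.97]
```

```bash
python3 - 2>/dev/null <<'E'
from h import *
x,y,z=bot.read_position()
s=bot.movel([x,y,46.5],None,v=10,threshold=9); print(s,bot.read_position(),bot.read_ft_force())
bot.movel([x,y,z],None,v=20)
bot.set_gripper(50); print(bot.read_opening(),bot.read_ft_force())
bot.movel([x,y,160],None,v=120); a=0.11-np.pi/2
c=np.array([x,y])-60*np.array([1,.1]); bot.goto([*c,180],ori(a)); bot.sleep(.3)
p=bot.capture("wrist"); save(p,"w7.png",s=1.4); print(bot.read_clock())
for k,zz in dict(scale_mid=33,pointer=38,lock_pin=12).items():
    for r in bot.place_of(k,p)[:1]: print(k,r["conf"],at(p,r["pixel"],zz))
bot.goto([*c,260],ori(a)); p=bot.capture("side"); save(p,"s7.png",(280,180,200,150),4)
E
```

```text
True [588.84  -1.55  48.9 ] [-0.84 -0.07  4.07]
50.11155007140612 [ 1.13  0.11 -0.17]
23.4083
scale_mid 0.68 [677.33   1.5   33.  ]
pointer 0.67 [675.6    1.06  38.  ]
lock_pin 0.57 [586.86  -0.74  12.  ]
```

View pics/w7.png

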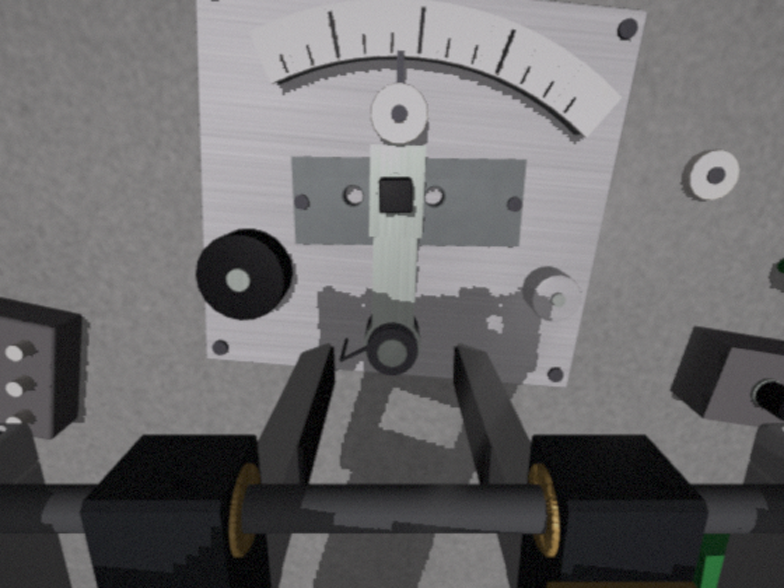

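View pics/s7.png

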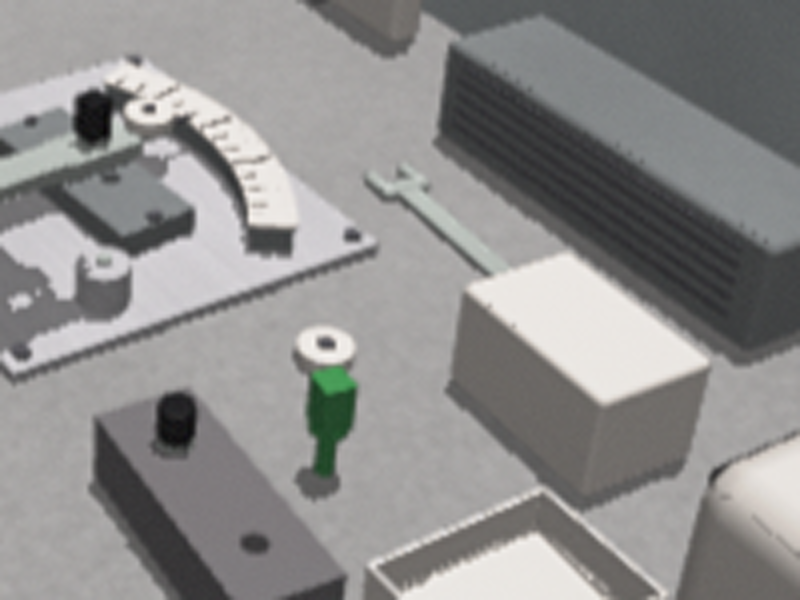

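```bash
python3 -c "
from bench import bot
bot.job_done(); print(bot.read_clock())"
```

```text
the job is handed in; nothing more can be done
the job is handed in; nothing more can be done
```

The lock pin is seated in the middle lock hole and alone holds the tensioner arm. I handed the job in with the gripper open and well clear, at about 24 s on the robot's clock.

- **To the mark:** I took the square-headed pin from the stand, put it through the arm's hole and swung the arm against its spring. My first stop was about 1.5° short of the middle mark. I corrected it, and a close-up then showed the pointer on the mark.
- **Feeling for the hole:** I eased on in small steps, pressing lightly at each, and the pin dropped into the lock hole about 0.06 to 0.08 rad past the mark. Pressing on, it stopped at the height where the tip should be 12 mm above the bench. A second light press moved it no further.
- **Forces:** Presses were set to stop at a 15 N change in force. The tool readings I took stayed under about 10 N.
- **Last checks:** After release, the wrist view shows the pin upright with a free lock hole on either side of it, and the arm standing about 4° past the middle mark. In the wrist and side views the round pin, spare roller, spanner, dish, tip box and green pin look undisturbed. I did not look again at the rest of the bench.
- **Disagreement:** In the last picture the network put the middle mark about 7 mm to one side of where it had put it before, beside the pointer. The picture itself shows the pointer past the mark, so I went by the picture.

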